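Knock a cast natch plug out of its die and show it to the inspection camera

TASK

Press the pedal of the knock-out die all the way down to its stop and let it spring back up, so that the ejector lifts the plaster plug out of its hole. Then pick up the plug and hold it in the air in front of the inspection camera, its domed nose on the lens's line of sight, 12 cm from the lens and pointing straight into it. The program finishes while still holding the plug there, steady; do not drop it, do not touch the camera, and leave the other things on the table where they are.

Things in the scene. Friction and masses are not known exactly. Their poses are not given: they have to be found in the camera images.
- knockout_die: knock-out casting die, fixed: grey base plate (x -186 to +50, y +-50, 12 mm thick) with an aluminium die block 80 x 80 mm over the origin, its flat top 95 mm above the table, pierced by one upright round hole of 32 mm diameter on the origin's vertical. Origin: on the table under the hole. z up; -x points from the block to the pedal at its front
- knockout_pedal (a joint): spring pedal hinged across the base in front of the block (axis along the die's y at x -58, z 36 mm). Rad: 0 at rest (up), 0.36 at its stop (down). Takes 8 to 12 N straight down on the pad; springs back when let go. At the stop it has pushed the ejector pin and the plug about 20 mm up; the pin is stiff and stays up when the pedal returns
- pedal_pad (a point): middle of the top of the pedal's ribbed black rubber pad (42 mm along x, 62 mm along y). At rest at x -151, z 69 mm in the die's frame, sloping 0.2 rad up to the front; at the stop at about x -157, z 34 mm
- cast_plug: white plaster plug, a round barrel 30 mm in diameter, 28 mm long, about 20 g, loose in the die's hole, flat end up, domed nose down. At the start its flat end is 1 mm below the block's top; after the knock-out it stands about 19 mm out, the rest still guided by the hole. Origin: centre of the flat end; z axis runs from the flat end to the nose (down in the die)
- plug_nose (a point): tip of the plug's domed nose, on its axis, 28 mm from the flat end; same axes as the plug
- camera_stand: inspection camera, fixed: dark base plate 100 x 90 x 10 mm, aluminium fork and, tilted between its cheeks, a blue camera with a black lens and light ring, looking obliquely up and back towards the robot. About 140 mm high. Origin: on the table under the middle of the base plate
- lens (a point): centre of the camera's front face, in the middle of the black light ring (66 mm across, white dots). Its z axis is the line of sight, pointing out of the lens, 23 to 39 degrees from vertical, different at each start. The nose belongs on this line 120 mm from this point, the plug's z axis running into the lens, against the lens's z axis
- finished_plug: another white plaster plug, 30 mm diameter, 28 mm high, standing nose up on the table: not to be used. Origin: centre of its underside
- clay_lump: lump of clay 41 x 47 x 17 mm, bystander
- wood_modelling_tool: wooden modelling tool 16 x 179 x 8 mm lying on the table, its y axis along it, bystander
- red_kidney: dark red rubber kidney scraper 40 x 99 x 8 mm lying on the table, bystander
- clay_cup: unglazed clay cup, 68 mm diameter, 62 mm high, bystander

How it is judged:
By the outcome, as a careful person would: the job done as asked, in the order asked, and still so for the second after the job is handed in, while the arm keeps its last pose, push and grip.
It also fails if it takes over 45 s, if anything falls off the work surface, if the arm or the gripper's body presses on something with over 40 N, if the wrist force passes 120 N, or if a joint passes its speed limit or range.

ROBOT

A 6-joint arm with a two-finger parallel gripper is mounted at the origin on a cart in front of the work surface, level with it; the furniture and walls round the work are solid. World frame = base frame: x ahead of the robot, y to its left, z up, the work surface at z = 0. Lengths are in m, angles in rad, forces in N, time in s.
With the tool pointing down it reaches from about 0.35 to 1 m from the base axis. Payload 7.1 kg.
Tool frame: the origin (TCP) lies between the finger pads; the fingertips stand 25 mm ahead of it and the grasp point (between the pads) lies 6 mm ahead of it; z points along the fingers, y is the line along which they close (so a half turn about z gives the same grasp; the last joint's range is limited). The gripper opens to 85 mm and grips with 20 to 120 N. Pads are 22 mm wide; open, the fingers measure 114 mm over their backs; the gripper's body (76 mm by 85 mm) begins 54 mm behind the grasp point. The pads swing forward as they close: fully open they stand 13 mm farther back than shut.
Start: joints at [-1.283, 0.423, 1.63, -0, 1.089, -0.019], TCP at [0.189, -0.596, 0.256] pointing down, gripper open.
Joint ranges: [-3, 3], [-0.9, 2.11], [0.09, 2.58], [-1.31, 4.45], [0.11, 2.69], [-2.54, 2.54]. Speed limits (rad/s): [2.39, 2.39, 3.01, 3.14, 3.14, 3.14].

INTERFACE

Orientations are given as a unit quaternion [w, x, y, z].
In Python, from plant import status, vision, r gives the robot as it stands.
- The arm moves only by the tool jog_arm, never from a script. Its argument "increments" is one flat list of numbers, 7 for each row, row after row: the shift along the tool's x, y, z in units of 30 mm (1.0 is 30 mm), then the turn, a rotation vector about the tool's x, y, z in units of 4 degrees (1.0 is 4 degrees), then the opening, from 0 (shut) to 1 (fully open). In form: [dx, dy, dz, ax, ay, az, gripper, dx, dy, dz, ax, ay, az, gripper, ...]. A call has 1 to 5 rows; each row shifts and turns the commanded pose from where the row before left it, along the tool's axes as they then stand; what a row does not reach is not made up. A row lasts 1/10 s, in which the tool goes at most 50 mm and 8.59 degrees, less where a joint would pass 70% of its speed; a pose out of reach is approached as far as the arm can. A call with a number of a shift or a turn outside -1 to 1 is refused whole. A call with a gripper value outside its range is refused whole. The fingers move at their own pace and stop on an object; "squeeze" is the grip in N (left out, the last holds). Time passes only in rows, so rows that do not move let the fingers close. It gives the time, the measured TCP pose, the force, the opening and the grip force at its end, in the units of the state.
- status.sense(): the state, without advancing time (a new reading comes with each control period).
- vision.capture(name): name is "scene" or "top" or "wrist"; returns the picture (480x640x3 uint8, blue, green, red); there is no depth.
- vision.camera_model(name): a dict with "vfov" (degrees; the focal length in pixels is half the picture's height over the tangent of half this angle, whatever the lens; pixels are square), "cx", "cy" (the principal point, pixels), "rvec" (rotation vector, rad) and "tvec" (3), from world to camera coordinates, as OpenCV has them; the wrist camera has in their place "tool_from_camera" (4x4, takes a point from camera to tool coordinates, whose origin is the TCP and whose axes are the flange's). Camera axes: x right, y down, z forward; pixel columns grow to the right and rows downward; lengths in m; the calibration is good to about 2 mm. A picture is of the moment at which its call begins: read the wrist's pose just before it. camera_model takes no time and is no camera call.
- r.sign_off(): hands the job in; it is judged then, once.
The state is a dict: "t": time; "joints": joint angles; "joint_vel": joint speeds; "effort": joint torques, N m; "ee_pos": TCP position; "eef_rot": TCP orientation; "contact_force": force on the tool from outside, world axes, zero at the start; "torque": the same for the moment, N m; "width": opening from 0.0 (shut) to 1.0 (fully open); "grasp_force": force on a finger pad.
Only numpy, scipy, OpenCV 4.12 (cv2) and the standard library are available. Lean on these libraries where they do the work, as an engineer would, in place of code of your own. Each camera call takes 0.05 s, during which the arm holds its last target. There are 200 camera calls.

## Working session

There is one attempt and no reset: what is moved stays moved. The work goes in short steps, Python scripts to look and compute and a tool call to move; the robot and the scene stay as the last step left them, time stands still between calls to the robot, and variables do not carry over. Pictures are saved under pics/ and viewed, at most 10 in all, crops included, and the job is handed in when it is done.

Besides the shell and the picture viewer there is one more tool, called after "Emit:" as name(argument=value, ...), one argument or row to a line, values as JSON. jog_arm: Moves the arm, as the interface text tells. Its arguments: {"type":"object","properties":{"increments":{"type":"array"},"squeeze":{"type":"number"}},"required":["increments"]}

```bash
mkdir -p pics; ls
python3 - <<'E'
from plant import status, vision, r
import cv2
print(status.sense())
for n in ("scene","top"):
    cv2.imwrite(f"pics/{n}0.png",vision.capture(n)); print(n,vision.camera_model(n))
print(vision.camera_model("wrist"))
E
```

```text
pics
{'t': 0.0, 'joints': array([-1.28298342e+00,  4.23861054e-01,  1.63073077e+00, -6.21419589e-07,
        1.08859699e+00, -1.90043114e-02]), 'joint_vel': array([-9.28392229e-04, -2.70300584e-04, -4.87850346e-06, -1.48683101e-03,
        8.48807810e-04,  1.03839291e-03]), 'effort': array([-2.75275823e-03, -5.57384562e+01, -2.81742150e+01, -2.73372880e-04,
        7.14158363e-03,  3.34396839e-05]), 'ee_pos': array([ 0.18863719, -0.59529574,  0.25551703]), 'eef_rot': array([-7.90844015e-04,  9.88255622e-01,  1.52807685e-01, -1.07215206e-04]), 'contact_force': array([-0.72711358,  0.15536614, -0.54986131]), 'torque': array([-0.04251617, -0.01558154,  0.03486296]), 'grasp_force': 0.0, 'width': 1.0019721587272814}
scene {'vfov': 51.24148381753916, 'cx': 318.24313744234, 'cy': 232.22246687988726, 'rvec': array([ 0.77968769, -2.59527584,  1.10638702]), 'tvec': array([0.4866051 , 0.26403356, 0.75754862])}
top {'vfov': 43.22880354831847, 'cx': 303.84958164024505, 'cy': 251.66983438458163, 'rvec': array([ 2.18969672, -2.02603173,  0.20944652]), 'tvec': array([-0.00119178,  0.56354485,  1.1250958 ])}
{'vfov': 70.52144983305314, 'cx': 315.91702418228687, 'cy': 235.01899554800002, 'tool_from_camera': array([[ 6.62002119e-04, -9.48101228e-01, -3.17967960e-01,
         8.17094154e-02],
       [ 9.99999770e-01,  6.73930356e-04,  7.24845651e-05,
        -1.75328923e-05],
       [ 1.45565555e-04, -3.17967934e-01,  9.48101456e-01,
        -1.17550906e-01],
       [ 0.00000000e+00,  0.00000000e+00,  0.00000000e+00,
         1.00000000e+00]])}
```

View pics/scene0.png

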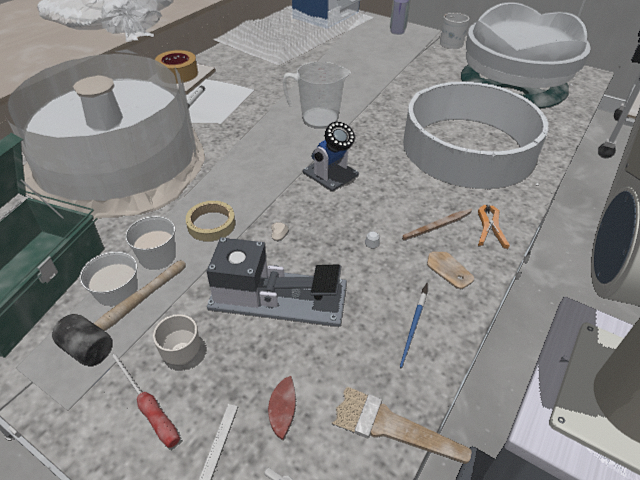

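View pics/top0.png

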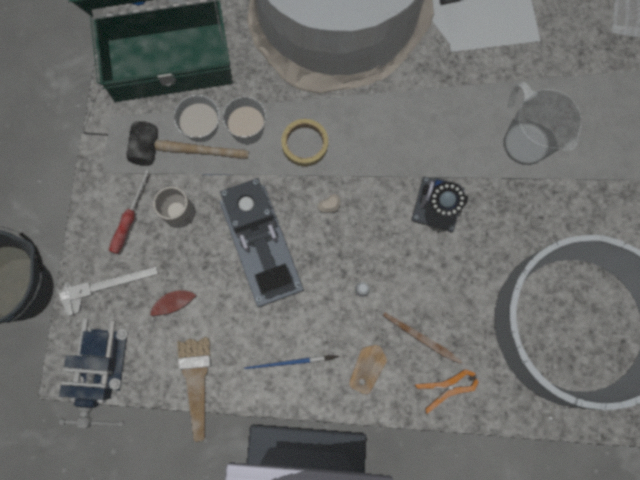

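The scene view shows the die block's hole near (237,257), the pedal pad near (326,278), and the lens near (340,136). The top view has the hole at (246,204), the pad at (273,279), and the lens at (447,199). I'll make one enlarged composite.

Run:
```python
import cv2,numpy as np
s=cv2.imread("pics/scene0.png");t=cv2.imread("pics/top0.png")
def c(im,x,y,w,h,k): 
    o=cv2.resize(im[y:y+h,x:x+w],None,fx=k,fy=k,interpolation=cv2.INTER_CUBIC); return o
W=np.zeros((600,800,3),np.uint8)
a=c(s,200,230,160,100,3); W[:300,:480]=a      # 3x origin 200,230
b=c(s,300,115,64,75,4); W[:300,500:756]=b     # 4x origin 300,115
d=c(t,210,170,100,75,4)*1; W[300:600,:400]=d # 4x origin 210,170
e=c(t,400,165,75,75,4); W[300:600,400:700]=e # 4x origin 400,165
cv2.imwrite("pics/comp0.png",W)
```

```text
(no output)
```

View pics/comp0.png

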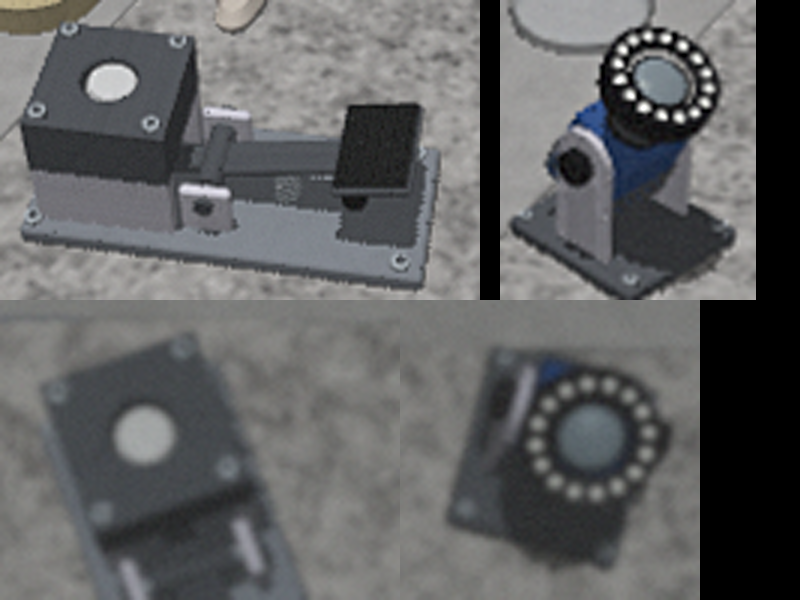

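The composite shows the plug disc at scene ≈(237,257) and top ≈(246,204). The pad is at scene ≈(325,279), and the ring of white dots is clear in both views. Next I triangulate and fit a 3D circle to the dots.

```bash
cat > h.py <<'E'
import numpy as np,cv2
from scipy.optimize import least_squares
from scipy.spatial.transform import Rotation as R
def K(m): f=240/np.tan(np.radians(m["vfov"])/2); return np.array([[f,0,m["cx"]],[0,f,m["cy"]],[0,0,1]])
def ext(m,st=None):
    "camera-to-world rotation, camera centre"
    if "rvec" in m:
        r=cv2.Rodrigues(m["rvec"])[0]; return r.T,-r.T@m["tvec"]
    T=m["tool_from_camera"]; q=st["eef_rot"]; Rw=R.from_quat([q[1],q[2],q[3],q[0]]).as_matrix()
    return Rw@T[:3,:3], st["ee_pos"]+Rw@T[:3,3]
def rays(m,px,st=None):
    px=np.atleast_2d(px).astype(float); Rc,c=ext(m,st)
    d=np.c_[px,np.ones(len(px))]@np.linalg.inv(K(m)).T@Rc.T
    return c,d/np.linalg.norm(d,axis=1)[:,None]
def tri(*cds):
    A=np.zeros((3,3));b=np.zeros(3);L=[]
    for c,d in cds:
        P=np.eye(3)-np.outer(d,d);A+=P;b+=P@c;L.append((P,c))
    x=np.linalg.solve(A,b); return x,[1e3*np.linalg.norm(P@(x-c)) for P,c in L]
def proj(m,X,st=None):
    Rc,c=ext(m,st); u=(np.atleast_2d(X)-c)@Rc@K(m).T; return u[:,:2]/u[:,2:]
def blobs(im,x,y,w,h,thr,amin,amax,k=6):
    g=cv2.resize(cv2.cvtColor(im,6)[y:y+h,x:x+w],None,fx=k,fy=k,interpolation=cv2.INTER_CUBIC)
    n,l,s,c=cv2.connectedComponentsWithStats((g>thr).astype(np.uint8))
    out=[((c[i]+.5)/k-.5+[x,y]) for i in range(1,n) if amin<=s[i,4]/k/k<=amax]
    return np.array(out)
def rot(st): q=st["eef_rot"]; return R.from_quat([q[1],q[2],q[3],q[0]])
def circ(obs,c0,n0,r0=.027,fixr=None):
    def f(p):
        n=p[3:6]/np.linalg.norm(p[3:6]); o=[]
        for c,d in obs:
            s=((p[:3]-c)@n)/(d@n); o.append(np.linalg.norm(c+s[:,None]*d-p[:3],axis=1)-p[6])
        return np.r_[np.concatenate(o)*1e3,np.linalg.norm(p[3:6])-1]
    s=least_squares(f,np.r_[c0,n0,r0],loss="soft_l1",f_scale=.7); n=s.x[3:6]/np.linalg.norm(s.x[3:6])
    return s.x[:3],n,s.x[6],np.sqrt(np.mean(s.fun**2))
E
python3 - <<'E'
from h import *
from plant import vision
s=cv2.imread("pics/scene0.png");t=cv2.imread("pics/top0.png")
ms,mt=vision.camera_model("scene"),vision.camera_model("top")
hs=blobs(s,225,247,24,20,150,20,400);ht=blobs(t,234,192,24,24,130,50,400);print(hs,ht)
def T(a,b): 
    c1,d1=rays(ms,a);c2,d2=rays(mt,b);return tri((c1,d1[0]),(c2,d2[0]))
print("hole",T(hs[0],ht[0]))
# pad corners
print("pad rough",T([325,279],[273,279]))
ds=blobs(s,322,120,36,34,170,1,14); dt=blobs(t,428,180,40,40,115,2,20)
print(len(ds),len(dt)); print(ds.round(1).tolist(),dt.round(1).tolist())
c0,_=T([340,136],[447.5,199]); print(c0)
if len(ds)>6 and len(dt)>6: print(circ([rays(ms,ds),rays(mt,dt)],c0,np.array([-.5,0,.85])))
E
```

```text
[[236.55452192 257.05852601]] [[245.65225614 203.41696793]]
hole (array([0.64102993, 0.16129155, 0.09368411]), [np.float64(0.548010052786595), np.float64(0.548010052786625)])
pad rough (array([0.50345428, 0.09780347, 0.06433732]), [np.float64(1.0243082632115195), np.float64(1.024308263211426)])
25 19
[[353.9, 120.7], [329.8, 121.6], [325.8, 123.7], [336.5, 123.6], [341.0, 124.1], [332.9, 124.6], [345.2, 126.0], [330.2, 127.0], [348.8, 129.2], [324.2, 129.3], [329.1, 130.4], [351.2, 132.8], [329.6, 134.5], [335.3, 135.6], [351.8, 136.6], [323.4, 137.6], [332.1, 138.3], [350.8, 140.2], [335.5, 141.4], [348.3, 142.7], [340.1, 143.3], [344.4, 143.9], [351.1, 147.6], [323.6, 150.3], [350.3, 152.8]] [[446.3, 185.5], [451.9, 185.8], [441.0, 187.2], [456.8, 188.5], [436.9, 190.6], [460.1, 192.4], [447.0, 194.4], [434.0, 195.4], [461.7, 197.6], [433.5, 200.8], [461.0, 203.0], [435.0, 205.7], [458.3, 207.7], [465.3, 209.5], [438.4, 209.9], [453.9, 211.1], [443.1, 212.4], [448.7, 212.8], [462.8, 215.9]]
[ 0.67251249 -0.22166662  0.11476803]
(array([ 0.67009955, -0.21996611,  0.12215987]), array([-0.44148853,  0.17435368,  0.880164  ]), np.float64(0.025923860085971407), np.float64(9.32400773407178))
```

```bash
cat >> h.py <<'E'
def clean(pts,c,r,iters=3):
    p=pts[np.abs(np.linalg.norm(pts-c,axis=1)-r)<0.35*r]
    for _ in range(iters):
        (x,y),(a,b),th=cv2.fitEllipse(p.astype(np.float32)); q=(p-[x,y])@R.from_euler('z',th,degrees=True).as_matrix()[:2,:2]
        p=p[np.abs(np.hypot(q[:,0]/(a/2),q[:,1]/(b/2))-1)<.12]
    return p
E
python3 - <<'E'
from h import *
from plant import vision
s=cv2.imread("pics/scene0.png");t=cv2.imread("pics/top0.png")
ms,mt=vision.camera_model("scene"),vision.camera_model("top")
ds=clean(blobs(s,322,120,36,34,170,1,14),[340.3,134],11); dt=clean(blobs(t,428,180,40,40,115,2,20),[447.5,199],14)
print(len(ds),len(dt))
c,n,r,e=circ([rays(ms,ds),rays(mt,dt)],np.array([.6716,-.222,.122]),np.array([-.44,.17,.88])); print(c,n,r,e,np.degrees(np.arccos(n[2])))
L=c+.12*n; print("nose target",L)
for m,im,w in((ms,s,1),(mt,t,1)): print(proj(m,c),np.linalg.norm(ext(m)[1]-c))
# pad check: reproject pad point and die corners
h=np.array([.641,.1613,0]); u=np.array([.908,.419,0]);v=np.array([-.419,.908,0])
g=[]
for im,m in((s,ms),(t,mt)):
    for x,y,z in[(-40,-40,95),(40,-40,95),(40,40,95),(-40,40,95),(-186,-50,12),(-186,50,12),(50,50,12),(50,-50,12)]+[(-151+a*20.6,b*31,69-a*4.2) for a,b in((1,1),(1,-1),(-1,-1),(-1,1))]:
        p=proj(m,h+u*x/1e3+v*y/1e3+[0,0,z/1e3])[0]; cv2.circle(im,tuple(int(round(q*8)) for q in p),10,(0,0,255),-1,cv2.LINE_AA,3)
W=np.zeros((600,800,3),np.uint8)
W[:300,:480]=cv2.resize(s[230:330,200:360],(480,300)); W[300:600,:400]=cv2.resize(t[170:320,180:380],(400,300))
cv2.imwrite("pics/chk.png",W)
E
```

```text
16 16
[ 0.67007081 -0.21988926  0.12239453] [-0.43666518  0.08531459  0.89556962] 0.02604128501468952 0.14625358015193307 26.41831042738716
nose target [ 0.61767099 -0.20965151  0.22986288]
[[340.56605094 133.64997693]] 1.0871725058542445
[[447.50013093 199.13826573]] 1.1741805966720285
```

View pics/chk.png

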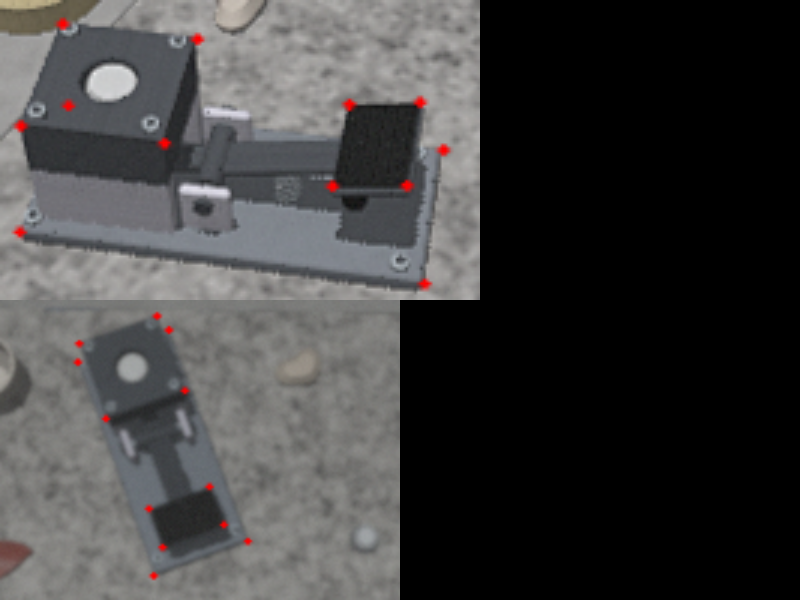

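The overlay matches the die and pad within about 2 mm. The lens centre is at about (0.670, -0.220, 0.122) and tilted about 26°, but its sideways normal still needs refining. I'll move the wrist camera over the lens on the way.

Emit:
jog_arm(
  increments=[1,-0.5,-0.2,0,0,0,1,1,-0.5,-0.2,0,0,0,1,1,-0.5,-0.2,0,0,0,1,1,-0.5,-0.2,0,0,0,1,1,-0.5,-0.2,0,0,0,1],
)

```text
t: 0.6
ee_pos: [0.3098, -0.4778, 0.2862]
eef_rot: [-0.0, 0.988, 0.153, -0.0]
contact_force: [0.2, -0.5, 0.6]
width: 1.001
grasp_force: 0.0
```

Emit:
jog_arm(
  increments=[1,-0.5,-0.2,0,0,0,1,1,-0.5,-0.2,0,0,0,1,1,-0.5,-0.2,0,0,0,1,1,-0.5,-0.2,0,0,0,1,1,-0.5,-0.2,0,0,0,1],
)

```text
t: 1.1
ee_pos: [0.4301, -0.3609, 0.3162]
eef_rot: [-0.0, 0.988, 0.153, -0.0]
contact_force: [0.8, 0.3, -0.3]
width: 1.003
grasp_force: 0.0
```

Emit:
jog_arm(
  increments=[1,-0.5,-0.1,0,0,0,0,1,-0.5,-0.1,0,0,0,0,1,-0.5,-0.1,0,0,0,0,0.8,-0.4,0,0,0,0,0,0,0,0,0,0,0,0],
)

```text
t: 1.6
ee_pos: [0.5227, -0.2712, 0.325]
eef_rot: [-0.0, 0.988, 0.154, 0.0]
contact_force: [0.5, -0.3, -0.4]
width: 0.145
grasp_force: 0.0
```

```bash
cat > w.py <<'E'
from plant import status,vision
import cv2,pickle,sys
n=sys.argv[1]; st=status.sense(); im=vision.capture("wrist")
cv2.imwrite(f"pics/{n}.png",im); pickle.dump(st,open(f"pics/{n}.pkl","wb"))
from h import *
print(st["t"],st["ee_pos"],abs(st["joint_vel"]).max(),proj(vision.camera_model("wrist"),[.670,-.220,.1224],st))
E
python3 w.py w1
```

```text
1.6 [ 0.52271047 -0.27119907  0.3249914 ] 0.04917340576120521 [[311.57684797  26.43642153]]
```

View pics/w1.png

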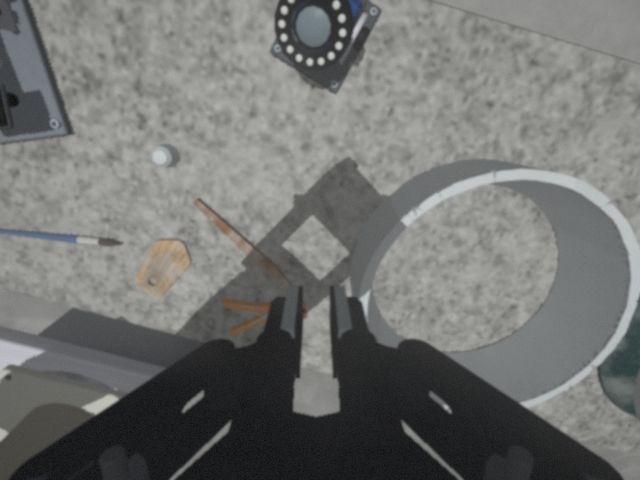

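The wrist view has the lens at about (313,27), close to the prediction, but the ring is clipped at the top edge. I'll go 80 mm further forward for one view, then take another from the left.

Emit:
jog_arm(
  increments=[0.9,0.3,0.4,0,0,0,0,0.9,0.3,0.4,0,0,0,0,0.9,0.3,0.3,0,0,0,0,0,0,0,0,0,0,0],
)

```text
t: 2.05
ee_pos: [0.6074, -0.2752, 0.2901]
eef_rot: [-0.001, 0.988, 0.153, -0.001]
contact_force: [-0.5, 0.3, 0.3]
width: 0.003
grasp_force: 0.0
```

```bash
python3 w.py w2
```

```text
2.05 [ 0.60740284 -0.27517977  0.29005238] 0.051137389525098595 [[274.23404572 127.90990139]]
```

Emit:
jog_arm(
  increments=[0,-1,0,0,0,0,0,0,-1,0,0,0,0,0,0,-1,0,0,0,0,0,0,-1,0,0,0,0,0,0,0,0,0,0,0,0],
)

```text
t: 2.6
ee_pos: [0.5676, -0.1584, 0.2927]
eef_rot: [-0.001, 0.988, 0.153, -0.001]
contact_force: [-0.4, -0.7, 0.5]
width: 0.004
grasp_force: 0.0
```

```bash
python3 w.py w3
python3 - <<'E'
import cv2,numpy as np
W=np.hstack([cv2.resize(cv2.imread(f"pics/{n}.png"),(400,300)) for n in("w2","w3")]); cv2.imwrite("pics/w23.png",W)
E
```

```text
2.6 [ 0.56760422 -0.15835745  0.29273299] 0.05099389893182481 [[427.65508536 124.71770022]]
```

View pics/w23.png

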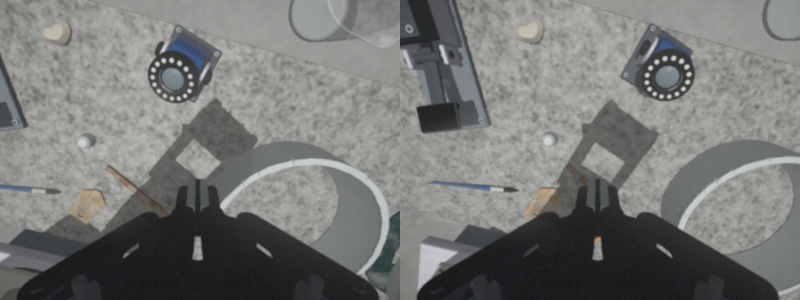

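The lens sits at about (275,124) in w2 and (427,122) in w3, both full rings. I'll run a joint fit of all views.

Run:
```python
from h import *
from plant import vision
import pickle
M={n:vision.camera_model(n) for n in("scene","top","wrist")}
I=lambda n:cv2.imread(f"pics/{n}.png"); S=lambda n:pickle.load(open(f"pics/{n}.pkl","rb"))
O={}
O["s"]=rays(M["scene"],clean(blobs(I("scene0"),322,120,36,34,170,1,14),[340.3,134],11))
O["t"]=rays(M["top"],clean(blobs(I("top0"),428,180,40,40,115,2,20),[447.5,199],14))
for n,c in(("w2",(275,125)),("w3",(427,123))):
    p=proj(M["wrist"],[.670,-.220,.1224],S(n))[0]
    b=blobs(I(n),c[0]-48,c[1]-48,96,96,160,5,100)
    q=clean(b,np.array(c),34); print(n,len(b),len(q),q.mean(0),p)
    O[n]=rays(M["wrist"],q,S(n))
for k in(["s","t"],["w2","w3"],["s","w2","w3"],["t","w2","w3"],["s","t","w2","w3"]):
    c,n,r,e=circ([O[i] for i in k],np.array([.670,-.22,.122]),np.array([-.44,.1,.88]),.026); print(k,c.round(4),n.round(3),r.round(4),e.round(2),np.degrees(np.arccos(n[2])).round(1))
```

```text
w2 18 16 [274.46135241 127.65186536] [274.23472692 127.91029412]
w3 23 16 [427.59548885 124.38557862] [427.65508536 124.71770022]
['s', 't'] [ 0.6701 -0.2199  0.1224] [-0.437  0.085  0.896] 0.026 0.15 26.4
['w2', 'w3'] [ 0.6695 -0.2201  0.1215] [-0.438  0.095  0.894] 0.026 0.04 26.6
['s', 'w2', 'w3'] [ 0.6697 -0.2199  0.1224] [-0.435  0.094  0.895] 0.0259 0.29 26.4
['t', 'w2', 'w3'] [ 0.6696 -0.22    0.1224] [-0.437  0.098  0.894] 0.026 0.21 26.6
['s', 't', 'w2', 'w3'] [ 0.6697 -0.2199  0.1224] [-0.435  0.093  0.895] 0.026 0.27 26.4
```

The lens fit is consistent: centre (0.6697, -0.2199, 0.1223), normal (-0.437, 0.094, 0.894), 26.5° tilt. So the nose target is (0.617, -0.209, 0.230). On to the pedal.

Emit:
jog_arm(
  increments=[0.04,-0.88,0.4,0,0,0,0,0.04,-0.88,0.4,0,0,0,0,0.04,-0.88,0.4,0,0,0,0,0.04,-0.88,0.4,0,0,0,0,0.04,-0.88,0.4,0,0,0,0],
)

```text
t: 3.15
ee_pos: [0.5357, -0.0333, 0.2322]
eef_rot: [0.0, 0.988, 0.152, 0.0]
contact_force: [-0.0, 0.3, 0.8]
width: 0.006
grasp_force: 0.0
```

Emit:
jog_arm(
  increments=[0.04,-0.88,0.4,0,0,0,0,0.04,-0.88,0.4,0,0,0,0,0.04,-0.88,0.4,0,0,0,0,0.04,-0.88,0.4,0,0,0,0,0.04,-0.84,0.4,0,0,0,0],
)

```text
t: 3.65
ee_pos: [0.5024, 0.0935, 0.1723]
eef_rot: [0.0, 0.988, 0.152, 0.0]
contact_force: [0.9, -0.5, -0.2]
width: 0.003
grasp_force: 0.0
```

Emit:
jog_arm(
  increments=[0,0,0.8,0,0,0,0,0,0,0.8,0,0,0,0,0,0,0,0,0,0,0],
)

```text
t: 3.95
ee_pos: [0.5007, 0.0926, 0.1222]
eef_rot: [0.0, 0.988, 0.152, -0.002]
contact_force: [-0.1, -0.3, -1.0]
width: -0.007
grasp_force: 0.0
```

```bash
python3 w.py w4
```

```text
3.95 [0.50068723 0.09258279 0.1222245 ] 0.05036907147994113 [[1342.01146705  166.75054294]]
```

View pics/w4.png

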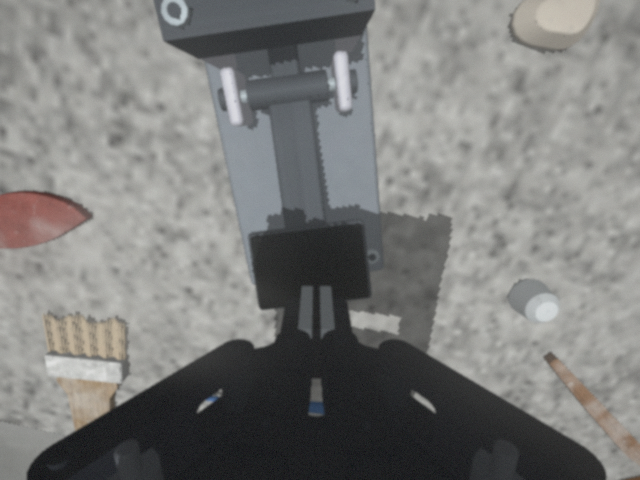

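The pad shows at corners (252,235), (363,225), (370,297) and (258,308), centre about (311,266), just ahead of the closed fingertips.

Run:
```python
from h import *
from plant import vision
import pickle
m=vision.camera_model("wrist");st=pickle.load(open("pics/w4.pkl","rb"))
for p,z in(((311,266),.069),((252,235),.065),((363,225),.065),((370,297),.073),((258,308),.073)):
    c,d=rays(m,[p],st);d=d[0]; X=c+d*(z-c[2])/d[2]; print(X, rot(st).inv().apply(X-st["ee_pos"]))
print(proj(m,st["ee_pos"]+rot(st).apply([0,0,.025]),st))
```

```text
[0.50589316 0.0970633  0.069     ] [ 0.00656041 -0.00268329  0.05319573]
[0.51201023 0.13257149 0.065     ] [ 0.02311222 -0.03469576  0.05713125]
[0.53554708 0.07710092 0.065     ] [0.0288381  0.02528906 0.05708213]
[0.49964129 0.0609361  0.073     ] [-0.01030649  0.02987881  0.04926146]
[0.47423285 0.11815712 0.073     ] [-0.01728941 -0.03233912  0.04931724]
[[315.88305869 302.73303069]]
```

Emit:
jog_arm(
  increments=[0.13,-0.09,0.5,0,0,0,0,0,0,0.4,0,0,0,0,0,0,0.3,0,0,0,0,0,0,0.2,0,0,0,0],
  squeeze=20,
)

```text
t: 4.4
ee_pos: [0.5045, 0.0968, 0.0824]
eef_rot: [0.0, 0.988, 0.153, -0.001]
contact_force: [-4.2, -2.3, 9.3]
width: -0.001
grasp_force: 4.0
```

Emit:
jog_arm(
  increments=[0,0,0.2,0,0,0,0,0,0,0.1,0,0,0,0,0,0,0,0,0,0,0],
)

```text
t: 4.7
ee_pos: [0.5039, 0.0966, 0.0734]
eef_rot: [0.0, 0.988, 0.153, -0.001]
contact_force: [-3.2, -2.5, 5.8]
width: -0.001
grasp_force: 2.8
```

Emit:
jog_arm(
  increments=[0,0,0.2,0,0,0,0,0,0,0.15,0,0,0,0,0,0,0.1,0,0,0,0,0,0,0,0,0,0,0],
)

```text
t: 5.1
ee_pos: [0.5038, 0.0966, 0.0601]
eef_rot: [0.0, 0.988, 0.153, -0.001]
contact_force: [-4.8, -3.4, 8.1]
width: 0.004
grasp_force: 4.5
```

Emit:
jog_arm(
  increments=[0,0,0.05,0,0,0,0,0,0,0,0,0,0,0],
)

```text
t: 5.3
ee_pos: [0.5038, 0.0966, 0.0588]
eef_rot: [0.0, 0.988, 0.153, -0.001]
contact_force: [-5.3, -4.5, 10.1]
width: -0.0
grasp_force: 5.3
```

Not clearly at the stop yet, so I'll press on in small steps until the force climbs.

Emit:
jog_arm(
  increments=[0,0,0.06,0,0,0,0,0,0,0.06,0,0,0,0,0,0,0,0,0,0,0],
)

```text
t: 5.6
ee_pos: [0.5039, 0.0966, 0.0576]
eef_rot: [0.0, 0.988, 0.153, -0.001]
contact_force: [-14.6, -6.5, 41.5]
width: -0.001
grasp_force: 21.9
```

Emit:
jog_arm(
  increments=[0,0,0.05,0,0,0,0,0,0,0,0,0,0,0],
)

```text
t: 5.8
ee_pos: [0.504, 0.0966, 0.0572]
eef_rot: [0.0, 0.988, 0.153, -0.001]
contact_force: [-17.7, -5.5, 55.3]
width: -0.003
grasp_force: 28.9
```

The force jumped, so the pedal is firmly at its stop. I'll release and rise straight up, then move toward the block.

Emit:
jog_arm(
  increments=[0,0,-0.3,0,0,0,0,0,0,-1,0,0,0,0,0,0,-1,0,0,0,0,0,0,-1,0,0,0,0.3,0,0,-1,0,0,0,0.5],
)

```text
t: 6.3
ee_pos: [0.505, 0.0972, 0.1838]
eef_rot: [0.0, 0.988, 0.153, 0.0]
contact_force: [0.7, -0.1, 0.1]
width: 0.33
grasp_force: 0.0
```

Emit:
jog_arm(
  increments=[1,-0.2,-0.4,0,0,0,0.55,1,-0.2,-0.4,0,0,0,0.55,1,-0.2,0,0,0,0,0.55,0,0,0,0,0,0,0.55],
)

```text
t: 6.7
ee_pos: [0.5889, 0.1431, 0.2075]
eef_rot: [-0.0, 0.988, 0.153, 0.002]
contact_force: [-0.1, 0.0, 0.3]
width: 0.548
grasp_force: 0.0
```

```bash
python3 w.py w5
python3 - <<'E'
from plant import vision
import cv2,numpy as np
s,t=vision.capture("scene"),vision.capture("top")
cv2.imwrite("pics/s1.png",s);cv2.imwrite("pics/t1.png",t)
W=np.zeros((600,800,3),np.uint8)
W[:360,:480]=cv2.resize(cv2.imread("pics/w5.png"),(480,360)); W[360:600,:384]=cv2.resize(s[230:330,200:360],(384,240)); W[360:600,400:800]=cv2.resize(t[170:290,180:380],(400,240))
cv2.imwrite("pics/c1.png",W)
E
```

```text
6.7 [0.58889709 0.14309172 0.20754633] 0.0952546704802909 [[866.1300059  301.11008535]]
```

View pics/c1.png

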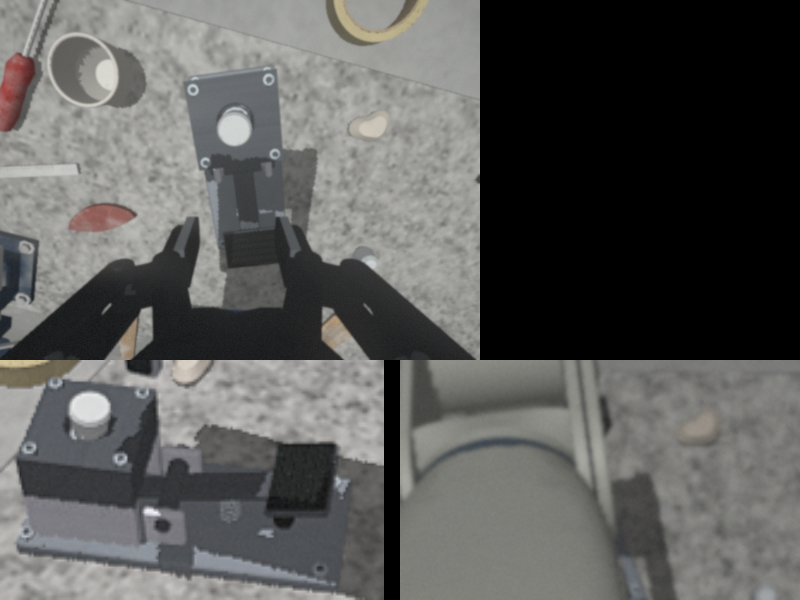

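The plug stands out of the block and the pedal is back up. The flat end is at about (313,170) in the wrist view and (237,249) in the scene view.

Run:
```python
from h import *
from plant import vision
import pickle
mw,ms=vision.camera_model("wrist"),vision.camera_model("scene");st=pickle.load(open("pics/w5.pkl","rb"))
def top(im,x,y,w,h,k=6):
    g=cv2.resize(cv2.cvtColor(im,6)[y:y+h,x:x+w],None,fx=k,fy=k,interpolation=cv2.INTER_CUBIC)
    t,b=cv2.threshold(g,0,255,cv2.THRESH_OTSU); b=(g>205).astype(np.uint8)
    n,l,s,c=cv2.connectedComponentsWithStats(b); i=1+s[1:,4].argmax(); return (c[i]+.5)/k-.5+[x,y], s[i]/k
a=top(cv2.imread("pics/w5.png"),280,135,64,65); b=top(cv2.imread("pics/s1.png"),224,238,28,20)
print(a,b)
c1,d1=rays(mw,a[0],st);c2,d2=rays(ms,b[0]); X,e=tri((c1,d1[0]),(c2,d2[0])); print(X,e, rot(st).inv().apply(X-st["ee_pos"]))
print(proj(mw,[.641,.1613,.114],st),proj(ms,[.641,.1613,.114]))
```

```text
(array([311.84470901, 172.93086384]), array([  13.        ,   19.5       ,   38.33333333,   38.        ,
       6660.16666667])) (array([236.9247241 , 249.16845372]), array([  5.5       ,   5.83333333,  16.        ,  11.83333333,
       886.        ]))
[0.63778083 0.16135108 0.11501877] [np.float64(0.20078699222025473), np.float64(0.2007869922200919)] [ 0.05165987 -0.00264806  0.09278264]
[[313.32493044 167.43306588]] [[235.62184492 248.76533078]]
```

The measured flat-end height of 115 mm agrees with the text's 114. I'll centre over the plug, descend and grip.

Emit:
jog_arm(
  increments=[0.87,-0.05,0,0,0,0,0.55,0.87,-0.04,0.4,0,0,0,0.55,0,0,0.8,0,0,0,0.55,0,0,0.7,0,0,0,0.55,0,0,0,0,0,0,0.55],
)

```text
t: 7.35
ee_pos: [0.6311, 0.159, 0.1459]
eef_rot: [0.0, 0.988, 0.153, -0.004]
contact_force: [-0.1, 0.3, 0.2]
width: 0.552
grasp_force: 0.0
```

Emit:
jog_arm(
  increments=[0,0,0.5,0,0,0,0.55,0,0,0.4,0,0,0,0.55,0,0,0,0,0,0,0.55],
)

```text
t: 7.65
ee_pos: [0.6331, 0.1599, 0.1207]
eef_rot: [0.0, 0.988, 0.153, -0.001]
contact_force: [1.0, -0.2, -0.2]
width: 0.552
grasp_force: 0.0
```

Emit:
jog_arm(
  increments=[0.2,0,0,0,0,0,0.55,0,0,0,0,0,0,0.45,0,0,0,0,0,0,0.35,0,0,0,0,0,0,0.25,0,0,0,0,0,0,0.25],
  squeeze=25,
)

```text
t: 8.15
ee_pos: [0.6406, 0.1622, 0.1229]
eef_rot: [-0.0, 0.988, 0.153, 0.001]
contact_force: [0.5, -0.8, 3.2]
width: 0.323
grasp_force: 24.6
```

```bash
python3 w.py w6
python3 - <<'E'
from plant import status
s=status.sense(); print(s["contact_force"],s["width"],s["grasp_force"],s["ee_pos"])
E
```

```text
8.15 [0.64056779 0.16217375 0.12289702] 0.0016135502439216097 [[1080.45727691  487.1430698 ]]
[7.95715201e-01 2.42711361e-03 2.55720269e+00] 0.32304546375636856 24.570977419498377 [0.64053989 0.16215758 0.12287045]
```

View pics/w6.png

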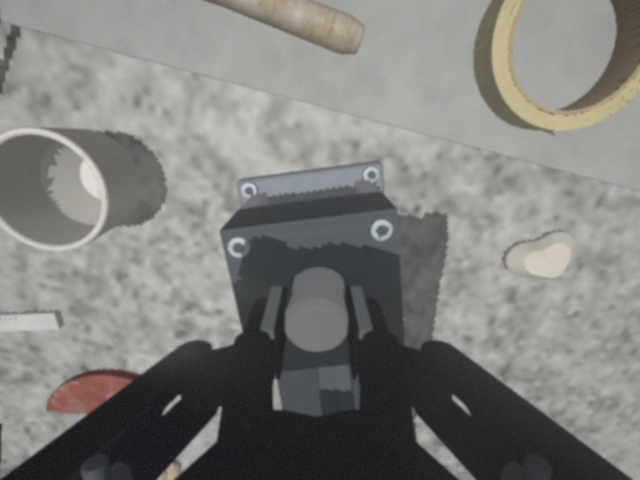

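The plug is between the pads with a grip of 24.6 N. I'll lift straight up, then compute the transfer.

Emit:
jog_arm(
  increments=[0,0,-0.3,0,0,0,0.25,0,0,-0.5,0,0,0,0.25,0,0,-0.8,0,0,0,0.25,0,0,-0.8,0,0,0,0.25,0,0,-0.8,0,0,0,0.25],
  squeeze=30,
)

```text
t: 8.7
ee_pos: [0.64, 0.1621, 0.2203]
eef_rot: [-0.0, 0.988, 0.153, 0.0]
contact_force: [0.5, 0.3, 0.4]
width: 0.314
grasp_force: 29.6
```

```bash
cat > g.py <<'E'
# remaining move to the target: tool-frame rotation vector (units) and shift (units, translation in the current tool axes)
from h import *
from plant import status
import sys
L=np.array([.6697,-.2199,.1223]);n=np.array([-.437,.094,.894]);n/=np.linalg.norm(n)
def go(nose_t,zt):
    """nose_t: nose in tool frame, zt: plug axis in tool frame"""
    st=status.sense();Rw=rot(st);nose=st["ee_pos"]+Rw.apply(nose_t);z=Rw.apply(zt)
    ax=np.cross(z,-n);s=np.linalg.norm(ax);w=ax/max(s,1e-9)*np.arctan2(s,z@-n)
    R2=R.from_rotvec(w)*Rw; p2=L+.12*n-R2.apply(nose_t)
    print("p",st["ee_pos"],"->",p2,"nose",nose,"err ang",np.degrees(np.linalg.norm(w)),"force",st["contact_force"],st["width"],st["grasp_force"],"t",st["t"])
    print("rot units",(np.degrees(Rw.inv().apply(w))/4).round(2),"shift units now-axes",(Rw.inv().apply(p2-st["ee_pos"])/.03).round(2),"after-rot axes",(R2.inv().apply(p2-st["ee_pos"])/.03).round(2))
E
python3 - <<'E'
from g import *
go(np.array([0,0,.0365]),np.array([0,0,1.]))
E
```

```text
p [0.63998736 0.16211829 0.22028648] -> [ 0.60127668 -0.20518194  0.26227814] nose [0.64000369 0.16212464 0.18378649] err ang 26.54186462176393 force [0.53416973 0.27308727 0.35912461] 0.3144228389011207 29.551280048908666 t 8.7
rot units [-3.29  5.76  0.  ] shift units now-axes [-4.93 11.28 -1.4 ] after-rot axes [-4.5  11.52 -0.66]
```

Emit:
jog_arm(
  increments=[-0.41,0.94,-0.3,0,0,0,0.25,-0.41,0.94,-0.3,0,0,0,0.25,-0.41,0.94,-0.3,0,0,0,0.25,-0.41,0.94,-0.3,0,0,0,0.25,-0.41,0.94,-0.3,0,0,0,0.25],
)

```text
t: 9.2
ee_pos: [0.6237, 0.008, 0.2649]
eef_rot: [0.0, 0.988, 0.153, 0.0]
contact_force: [1.3, -1.0, 0.1]
width: 0.322
grasp_force: 29.6
```

Emit:
jog_arm(
  increments=[-0.41,0.94,-0.3,0,0,0,0.25,-0.41,0.94,-0.3,0,0,0,0.25,-0.41,0.94,-0.2,-0.3,0.6,0,0.25,-0.41,0.94,0,-0.4,0.7,0,0.25,-0.41,0.94,0,-0.5,0.8,0,0.25],
)

```text
t: 9.7
ee_pos: [0.6081, -0.1453, 0.2893]
eef_rot: [0.031, 0.985, 0.152, 0.081]
contact_force: [0.1, -0.0, -0.5]
width: 0.318
grasp_force: 29.6
```

Emit:
jog_arm(
  increments=[0,0.6,0,-0.5,0.8,0,0.25,0,0.4,0,-0.5,0.9,0,0.25,0,0,0,-0.5,0.9,0,0.25,0,0,0,-0.5,0.9,0,0.25,0,0,0,0,0,0,0.25],
)

```text
t: 10.2
ee_pos: [0.6149, -0.1721, 0.2906]
eef_rot: [0.08, 0.963, 0.149, 0.208]
contact_force: [0.3, 0.1, 0.5]
width: 0.318
grasp_force: 29.6
```

Run:
```python
from g import *
go(np.array([0,0,.0365]),np.array([0,0,1.]))
```

```text
p [ 0.61488416 -0.17211828  0.29059541] -> [ 0.60127668 -0.20518194  0.26227814] nose [ 0.6303836  -0.17545868  0.25771899] err ang 0.8182591849029385 force [0.33250464 0.0630957  0.54173348] 0.3178468799215045 29.580190029228106 t 10.2
rot units [-0.1   0.18 -0.  ] shift units now-axes [-1.1   0.72  0.76] after-rot axes [-1.11  0.72  0.75]
```

Now most of the way in, then measure the plug as held.

Emit:
jog_arm(
  increments=[-0.37,0.24,0.25,-0.1,0.18,0,0.25,-0.37,0.24,0.25,0,0,0,0.25,-0.37,0.24,0.25,0,0,0,0.25,0,0,0,0,0,0,0.25,0,0,0,0,0,0,0.25],
)

```text
t: 10.7
ee_pos: [0.6036, -0.2056, 0.2629]
eef_rot: [0.082, 0.962, 0.149, 0.215]
contact_force: [0.1, 0.1, 0.2]
width: 0.32
grasp_force: 29.6
```

```bash
python3 w.py w7
python3 - <<'E'
from g import *
from plant import vision
go(np.array([0,0,.0365]),np.array([0,0,1.]))
s,t=vision.capture("scene"),vision.capture("top");cv2.imwrite("pics/s2.png",s);cv2.imwrite("pics/t2.png",t)
st=status.sense();m=vision.camera_model("scene");mw=vision.camera_model("wrist")
a=[proj(m,st["ee_pos"]+rot(st).apply([0,0,z]))[0] for z in(.0085,.0365)]; print(a, proj(mw,st["ee_pos"]+rot(st).apply([0,0,.0085]),st))
x,y=np.mean(a,0).astype(int); x0,y0=x-50,y-45
W=np.zeros((540,800,3),np.uint8)
W[:540,:400]=cv2.resize(s[y0:y0+108,x0+10:x0+90],(400,540),interpolation=2); print("scene crop 5x origin",x0+10,y0)
w=cv2.imread("pics/w7.png"); W[:540,400:800]=cv2.resize(w[200:470,216:416],(400,540),interpolation=2)
cv2.imwrite("pics/c2.png",W)
E
```

```text
10.7 [ 0.6035885  -0.20560572  0.26294394] 0.01065955637868821 [[314.8470304  225.90850977]]
p [ 0.60378957 -0.20542315  0.26316694] -> [ 0.60127668 -0.20518194  0.26227814] nose [ 0.61979492 -0.20886343  0.2305442 ] err ang 0.08391356419114242 force [-0.39461067 -0.66865757  0.78394951] 0.3217544655309857 29.591148766921833 t 10.75
rot units [ 0.01 -0.02 -0.  ] shift units now-axes [-0.08 -0.04 -0.01] after-rot axes [-0.08 -0.04 -0.01]
[array([368.07685194,  86.71491766]), array([362.12963637,  96.38446169])] [[315.98657682 322.22752438]]
scene crop 5x origin 325 46
```

View pics/c2.png

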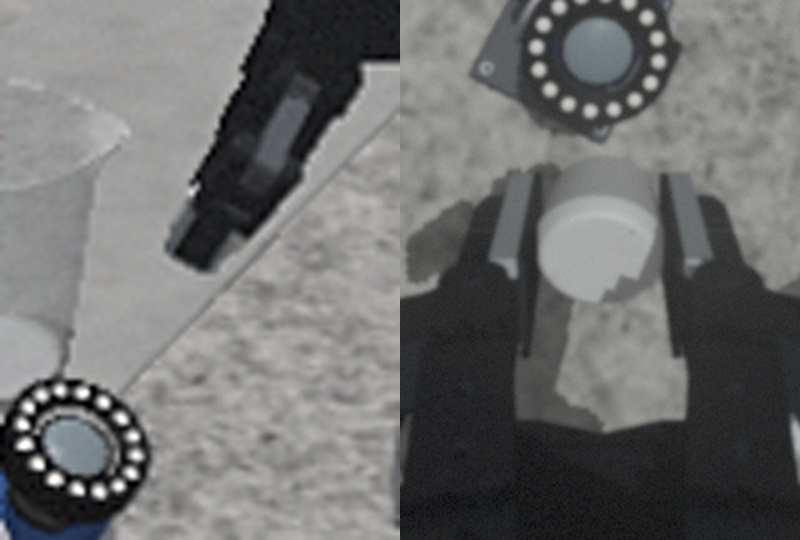

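The wrist view shows the plug held square between the pads, its flat end centred near (314.5,325), close to the predicted (316,322). In the scene view the finger hides it. That was my tenth picture, so I'll check the tilt numerically.

Run:
```python
from h import *
from plant import vision
import pickle
m=vision.camera_model("wrist");T=m["tool_from_camera"];w=cv2.imread("pics/w7.png");g=cv2.cvtColor(w,6)
for c in(300,308,314,320): print(c,"rows 270..",g[270:362,c][::2].tolist())
for r in(300,315,325,335): print(r,"cols 276..",g[r,276:356][::2].tolist())
th=np.linspace(0,2*np.pi,73)
def P(X): u=(X-T[:3,3])@T[:3,:3]@K(m).T; return u[:,:2]/u[:,2:]
for d in(.0075,.0095):
  for tilt in(-6,0,6):
    Rt=R.from_euler('y',tilt,degrees=True)
    f=lambda r,z: P(np.array([0,0,d+.014])+Rt.apply(np.c_[r*np.cos(th),r*np.sin(th),0*th+z-.014]))
    a=f(.015,0);b=f(.015,.02); print(d,tilt,"flat rows",a[:,1].min().round(1),a[:,1].max().round(1),"cols",a[:,0].min().round(1),a[:,0].max().round(1),"barrel20 top row",b[:,1].min().round(1),"nose",f(0,.028)[0].round(1))
```

```text
300 rows 270.. [132, 132, 129, 134, 135, 134, 128, 114, 113, 114, 115, 115, 117, 120, 123, 147, 159, 162, 164, 170, 174, 171, 169, 168, 169, 171, 166, 170, 169, 169, 168, 171, 168, 168, 168, 166, 167, 168, 156, 110, 86, 92, 89, 90, 89, 104]
308 rows 270.. [146, 148, 143, 142, 139, 128, 125, 125, 125, 129, 127, 129, 130, 130, 150, 168, 167, 170, 178, 181, 175, 172, 168, 166, 169, 168, 168, 170, 167, 170, 170, 168, 170, 169, 167, 169, 167, 167, 169, 165, 142, 125, 126, 134, 139, 140]
314 rows 270.. [91, 142, 159, 152, 136, 131, 132, 134, 131, 131, 133, 132, 133, 137, 158, 171, 172, 174, 183, 180, 173, 167, 167, 167, 166, 167, 169, 169, 167, 170, 171, 167, 169, 170, 169, 169, 168, 167, 167, 167, 154, 130, 130, 131, 132, 135]
320 rows 270.. [145, 155, 152, 155, 139, 135, 131, 136, 132, 134, 134, 136, 134, 136, 158, 173, 175, 177, 184, 183, 173, 168, 167, 168, 171, 168, 165, 166, 168, 168, 169, 168, 167, 167, 167, 168, 169, 141, 109, 107, 113, 140, 139, 128, 121, 131]
300 cols 276.. [109, 103, 76, 59, 47, 62, 80, 98, 106, 112, 120, 133, 147, 153, 160, 166, 168, 169, 171, 171, 171, 169, 17
[... 540 characters left out ...]
166, 168, 168, 167, 169, 166, 168, 168, 169, 169, 167, 169, 169, 167, 170, 165, 167, 169, 168, 169, 167, 169, 165, 140, 109, 106, 105, 99, 78, 53, 48, 47, 56]
0.0075 -6 flat rows 287.2 352.3 cols 280.7 351.3 barrel20 top row 271.6 nose [316.  294.8]
0.0075 0 flat rows 292.0 353.0 cols 280.8 351.2 barrel20 top row 271.6 nose [316.  292.2]
0.0075 6 flat rows 297.2 353.3 cols 280.9 351.1 barrel20 top row 272.0 nose [316.  289.6]
0.0095 -6 flat rows 285.0 349.4 cols 281.1 350.8 barrel20 top row 269.9 nose [316.  292.9]
0.0095 0 flat rows 289.7 350.1 cols 281.2 350.8 barrel20 top row 269.9 nose [316.  290.3]
0.0095 6 flat rows 294.8 350.4 cols 281.3 350.6 barrel20 top row 270.2 nose [316.  287.8]
```

Run:
```python
from h import *
from plant import vision,status
st=status.sense(); print("j",st["joints"].round(2)); 
for n in("scene","top"):
    c=ext(vision.camera_model(n))[1]; d=rot(st).inv().apply(c-st["ee_pos"]); print(n,c.round(2),"in tool",(d/np.linalg.norm(d)).round(2))
```

```text
j [-0.38  0.29  1.89  0.16  0.5   0.77]
scene [0.22 0.57 0.71] in tool [ 0.09 -0.75 -0.66]
top [0.32 0.02 1.22] in tool [ 0.2  -0.07 -0.98]
```

Turning the tool about its own axis by about +80° lets the scene camera see the plug between the fingers. The plug axis doesn't move, so it can also serve as the final pose.

Emit:
jog_arm(
  increments=[0,0,0,0,0,1,0.25,0,0,0,0,0,1,0.25,0,0,0,0,0,1,0.25,0,0,0,0,0,1,0.25,0,0,0,0,0,1,0.25],
)

```text
t: 11.35
ee_pos: [0.6035, -0.2051, 0.2629]
eef_rot: [0.043, 0.973, -0.022, 0.226]
contact_force: [-0.3, 1.1, -0.1]
width: 0.318
grasp_force: 29.6
```

Emit:
jog_arm(
  increments=[0,0,0,0,0,1,0.25,0,0,0,0,0,1,0.25,0,0,0,0,0,1,0.25,0,0,0,0,0,1,0.25,0,0,0,0,0,1,0.25],
)

```text
t: 11.85
ee_pos: [0.6035, -0.2051, 0.2629]
eef_rot: [0.003, 0.954, -0.19, 0.23]
contact_force: [1.0, 0.0, -0.4]
width: 0.32
grasp_force: 29.6
```

Emit:
jog_arm(
  increments=[0,0,0,0,0,1,0.25,0,0,0,0,0,1,0.25,0,0,0,0,0,1,0.25,0,0,0,0,0,1,0.25,0,0,0,0,0,1,0.25],
)

```text
t: 12.35
ee_pos: [0.6036, -0.2051, 0.2629]
eef_rot: [-0.037, 0.907, -0.353, 0.228]
contact_force: [0.3, 0.2, 0.9]
width: 0.323
grasp_force: 29.6
```

Emit:
jog_arm(
  increments=[0,0,0,0,0,1,0.25,0,0,0,0,0,1,0.25,0,0,0,0,0,1,0.25,0,0,0,0,0,1,0.25,0,0,0,0,0,0,0.25],
)

```text
t: 12.85
ee_pos: [0.6035, -0.2051, 0.2628]
eef_rot: [-0.068, 0.849, -0.475, 0.22]
contact_force: [-0.2, -0.1, -0.0]
width: 0.32
grasp_force: 29.6
```

```bash
python3 w.py w8
python3 - <<'E'
from g import *
from plant import vision
go(np.array([0,0,.0365]),np.array([0,0,1.])); st=status.sense();print(st["joints"].round(2))
s=vision.capture("scene");cv2.imwrite("pics/s3.png",s);m=vision.camera_model("scene")
a=[proj(m,st["ee_pos"]+rot(st).apply([0,0,z]))[0] for z in(.0085,.0365)];print(a)
d=(a[1]-a[0])/np.linalg.norm(a[1]-a[0]); pxmm=np.linalg.norm(a[1]-a[0])/28; nrm=np.array([-d[1],d[0]])
# rectified patch: rows along the axis (mm from TCP -4..48 step 2), columns across (-24..24 mm-equivalents in px/2)
f=K(m)[0,0]/np.linalg.norm(ext(m)[1]-st["ee_pos"])
print("px/mm axis",pxmm,"px/m across",f, "axis dir",d)
c=s.astype(np.float32)
for z in range(-4,52,2):
    p0=a[0]+d*pxmm*(z-8.5); xs=np.arange(-22,23,2)*f/1e3
    mx=(p0[0]+nrm[0]*xs).astype(np.float32)[None];my=(p0[1]+nrm[1]*xs).astype(np.float32)[None]
    v=cv2.remap(c,mx,my,1)[0]; print(z,v.mean(1).astype(int).tolist())
E
```

```text
12.85 [ 0.60350898 -0.20514125  0.26282594] 0.0740267260807573 [[318.11319305 224.78484623]]
p [ 0.60345769 -0.20520802  0.26275207] -> [ 0.60127668 -0.20518194  0.26227814] nose [ 0.61946575 -0.20864567  0.23013038] err ang 0.08795316026924356 force [-0.29650183  0.75971511 -0.60948892] 0.31317741401920624 29.593071900308132 t 12.9
rot units [-0.02 -0.01  0.  ] shift units now-axes [-0.04  0.06 -0.02] after-rot axes [-0.04  0.06 -0.02]
[-0.38  0.29  1.89  0.16  0.5   2.09]
[array([368.21185652,  86.93362004]), array([362.26492526,  96.59926458])]
px/mm axis 0.40530707036470487 px/m across 511.52521839390704 axis dir [-0.52402343  0.85170385]
-4 [84, 93, 63, 27, 19, 25, 35, 119, 161, 161, 158, 161, 158, 163, 160, 162, 170, 122, 49, 28, 29, 32, 30]
-2 [88, 95, 63, 29, 20, 25, 33, 108, 160, 170, 182, 179, 176, 177, 171, 165, 174, 119, 63, 42, 37, 30, 28]
0 [83, 93, 64, 28, 25, 24, 45, 91, 137, 179, 195, 212, 201, 206, 191, 173, 144, 87, 70, 74, 50, 31, 29]
2 [80, 97, 64, 31, 24, 30, 65, 112, 115, 129, 175, 202, 206, 200, 198, 156, 113, 76, 82, 88, 66, 34, 28]
4 [81, 94, 61, 23, 17, 68,
[... 1957 characters left out ...]
 131, 153, 156, 156, 146, 113, 104, 107, 103, 103, 106, 107, 114, 147, 158, 164, 164, 163, 161, 162, 159]
42 [161, 147, 133, 148, 155, 156, 159, 147, 136, 140, 123, 135, 130, 137, 148, 161, 164, 162, 162, 159, 160, 160, 160]
44 [171, 159, 140, 147, 155, 156, 157, 162, 158, 163, 157, 162, 156, 161, 160, 164, 162, 161, 161, 159, 160, 161, 160]
46 [168, 168, 153, 148, 155, 157, 158, 161, 160, 163, 162, 163, 161, 160, 161, 162, 161, 161, 162, 161, 160, 160, 157]
48 [167, 165, 151, 142, 155, 158, 159, 161, 161, 163, 161, 161, 159, 160, 159, 160, 159, 160, 161, 161, 160, 160, 159]
50 [165, 166, 138, 135, 155, 160, 159, 159, 159, 163, 162, 161, 160, 160, 161, 160, 158, 157, 159, 162, 161, 159, 160]
```

Run:
```python
from h import *
G=lambda n:cv2.cvtColor(cv2.imread(f"pics/{n}.png"),6)
g=G("w5")
for r in(165,170,175): print("w5 row",r,"cols 280",g[r,280:346].tolist())
for c in(307,312,317): print("w5 col",c,"rows 140",g[140:205,c].tolist())
for n in("w6","w8"):
    g=G(n)
    for c in(308,316,324): print(n,"col",c,"rows 264",g[264:362:2,c].tolist())
    for r in(285,292,310,325): print(n,"row",r,"cols 276",g[r,276:358:2].tolist())
a,b,c=[np.float32(cv2.Canny(G(n)[290:356,282:350],40,90)) for n in("w6","w7","w8")]
for y in(b,c): print(cv2.phaseCorrelate(cv2.GaussianBlur(a,(0,0),1.5),cv2.GaussianBlur(y,(0,0),1.5)))
```

```text
w5 row 165 cols 280 [107, 107, 104, 105, 106, 106, 108, 97, 103, 112, 140, 158, 174, 187, 200, 207, 209, 208, 209, 211, 210, 211, 211, 211, 211, 212, 210, 213, 210, 212, 210, 210, 210, 209, 210, 208, 210, 212, 209, 209, 208, 212, 210, 209, 211, 213, 211, 209, 210, 204, 194, 180, 167, 154, 133, 108, 82, 77, 83, 91, 97, 98, 103, 100, 103, 101]
w5 row 170 cols 280 [103, 107, 105, 101, 103, 105, 104, 106, 118, 137, 158, 179, 198, 206, 207, 211, 213, 212, 211, 211, 210, 212, 210, 212, 212, 210, 210, 211, 211, 211, 209, 210, 211, 213, 211, 210, 207, 211, 210, 209, 212, 209, 209, 211, 210, 209, 211, 207, 210, 210, 209, 199, 186, 170, 152, 134, 111, 88, 85, 96, 97, 103, 100, 102, 102, 101]
w5 row 175 cols 280 [103, 103, 103, 101, 104, 102, 104, 103, 111, 136, 157, 180, 197, 208, 212, 214, 212, 211, 212, 212, 210, 212, 212, 211, 211, 211, 211, 207, 211, 211, 212, 211, 210, 207, 211, 211, 209, 210, 211, 209, 211, 209, 209, 211, 211, 207, 208, 209, 207, 210, 207, 203, 190, 169, 146, 126, 111, 101, 102, 105, 104, 103, 103, 104, 101, 102]
w5 col 307 rows 140 [92, 97, 102, 126, 162, 183, 186, 168,
[... 3696 characters left out ...]
136, 135, 134, 134, 131, 131, 130, 128, 124, 122, 120, 120, 117, 113, 114, 110, 107, 104, 102, 101, 106, 134, 141, 81, 59, 72, 100, 104, 104]
w8 row 310 cols 276 [98, 68, 57, 56, 58, 92, 109, 108, 113, 112, 114, 117, 136, 176, 190, 192, 189, 189, 184, 187, 189, 186, 188, 187, 189, 187, 183, 179, 168, 158, 149, 144, 141, 134, 113, 88, 61, 54, 55, 76, 98]
w8 row 325 cols 276 [53, 44, 46, 42, 65, 104, 113, 114, 112, 115, 116, 113, 113, 114, 116, 115, 116, 115, 111, 116, 116, 115, 113, 111, 116, 112, 115, 114, 112, 114, 113, 115, 111, 116, 113, 99, 63, 54, 52, 52, 60]
((0.30236042540859387, 0.11240264808091638), 0.5271682273826481)
((0.18031311407487038, 0.11450848189912222), 0.5396126367059755)
```

The plug edges haven't moved relative to the tool since it was in the die (under 0.3 px), so nothing has slipped. The wrist fit puts the nose about 1 mm off in tool x and about 1° tilted. I'll apply that small correction.

Run:
```python
from g import *
go(np.array([-.0008,0,.0365]),np.array([.02,0,1.])/np.hypot(.02,1))
```

```text
p [ 0.60337509 -0.20525888  0.26263896] -> [ 0.60198164 -0.20646187  0.26273126] nose [ 0.61901668 -0.20802855  0.22976709] err ang 1.198733859381211 force [ 0.58112618  0.48267515 -0.36541152] 0.31921503063178014 29.593069717520848 t 12.95
rot units [-0.02 -0.3   0.  ] shift units now-axes [ 0.01  0.06 -0.02] after-rot axes [ 0.01  0.06 -0.02]
```

Emit:
jog_arm(
  increments=[0.01,0.06,-0.02,-0.02,-0.3,0,0.25,0,0,0,0,0,0,0.25,0,0,0,0,0,0,0.25,0,0,0,0,0,0,0.25,0,0,0,0,0,0,0.25],
)

```text
t: 13.45
ee_pos: [0.6015, -0.2068, 0.2622]
eef_rot: [-0.072, 0.852, -0.474, 0.211]
contact_force: [-0.8, -0.4, -0.1]
width: 0.32
grasp_force: 29.6
```

Run:
```python
from g import *
go(np.array([-.0008,0,.0365]),np.array([.02,0,1.])/np.hypot(.02,1)); print(abs(status.sense()["joint_vel"]).max())
```

```text
p [ 0.60150066 -0.20675855  0.26218824] -> [ 0.60197902 -0.20646369  0.26273018] nose [ 0.61672732 -0.20891787  0.22907667] err ang 0.05176493925801334 force [-0.77778286 -0.36557691 -0.12660089] 0.31976691503125554 29.593451167456806 t 13.45
rot units [ 0.01  0.   -0.  ] shift units now-axes [ 0.   -0.02 -0.01] after-rot axes [ 0.   -0.02 -0.01]
0.0015604172894443298
```

The remaining error is under 1 mm and 0.1° by this model, and the arm is steady. Handing in.

```bash
python3 -c "
from plant import r
print(r.sign_off())"
```

```text
the job is handed in; nothing more can be done
None
```

I pressed the pedal to its stop (the fingertip push peaked at a measured 55 N) and it sprang back up; the plug is held steady, nose 12 cm from the lens and pointing into it, by my estimate within about 2 mm and 3°, and the job is handed in at 13.5 s.

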